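# Sort the donated medicines into their trays

## Robot

A 6-joint arm with a two-finger parallel gripper is mounted at the origin on the work surface. World frame = base frame: x ahead of the robot, y to its left, z up, the work surface at z = 0. Lengths are in m, angles in rad, forces in N, time in s.
With the tool pointing down it reaches from about 0.4 to 0.825 m from the base axis. Payload 7 kg.
Tool frame: the origin (TCP) lies between the finger pads; the fingertips stand 22 mm ahead of it and the grasp point (between the pads) lies 3 mm ahead of it; z points along the fingers, y is the line along which they close (so a half turn about z gives the same grasp; the last joint's range is limited). The gripper opens to 85 mm and grips with 20 to 120 N. Pads are 22 mm wide; open, the fingers measure 114 mm over their backs; the gripper's body (76 mm by 85 mm) begins 54 mm behind the grasp point. The pads swing forward as they close: fully open they stand 13 mm farther back than shut.
Start: joints at [-0.863, 0.359, 0.012, 0, -1.224, -0.288], TCP at [0.275, -0.616, 0.253] pointing down, gripper open.
Joint ranges: [-3.07, 3.07], [-1.43, 2.12], [-1.02, 1.25], [-3.03, 1.67], [-3.05, -0], [-3.03, 3.03]. Speed limits (rad/s): [2.39, 2.39, 3.01, 3.14, 3.14, 3.14].

## Interface

Orientations are given as a unit quaternion [w, x, y, z].
In Python, from bench import move_ptp, move_straight, move_joints, gripper_to, hold, inverse_kinematics, snapshot, get_calibration, Unreachable, hand_in, trace, landmark_of, read_clock, read_joints, read_joint_velocities, read_effort, read_position, read_ee_rot, read_wrist_force, read_wrist_torque, read_gripper_width, read_grasp_force gives the robot as it stands. The module is installed in compiled form; this text tells all that it offers. Calls block until the motion is done:
- move_ptp(position, orientation): joint-space move of the TCP to a pose.
- move_straight(position, speed=0.15, rotation=None): straight line of the TCP; rotation=None keeps the orientation; speed is the mean speed in m/s.
- move_joints(angles): joint-space move.
- gripper_to(opening, effort=None): opening from 0.0 (shut) to 1.0 (fully open); effort is the grip in N (None keeps the last); returns when the fingers have stopped.
- hold(seconds).
- inverse_kinematics(position, orientation): joint angles nearest the present ones, or None.
- snapshot(name): name is "side" or "top"; returns the picture (384x512x3 uint8, red, green, blue); there is no depth.
- get_calibration(name): a dict with "fx", "fy", "cx", "cy" (pixels), "cam_to_world" (4x4, takes a point from camera to world coordinates). Camera axes: x right, y up, looking along -z (the intrinsics and any distortion apply to the point x, -y, -z); pixel columns grow to the right and rows downward; lengths in m; the calibration is good to about 2 mm. A picture is of the moment at which its call begins. get_calibration takes no time and is no camera call.
A pose or a line that the arm cannot do raises Unreachable and nothing moves.
- hand_in(): hands the job in; it is judged then, once.
Trained networks look in the newest picture that a camera, given by its name, has taken for a name from the list of things; names that differ only in an ending like _2 or _b are one class to them, and where a whole thing is asked for, a point or a joint stands for the part that bears it (a point fixed in the world has none). Each returns a list of dicts, best first, with "confidence" (0 to 1); they miss things now and then, are a little off and sometimes report something else, mostly with a low value. They report only what shows in the picture. A call takes as long as a camera call. They do not tell look-alikes from the thing itself.
- trace(camera, query): "pixels" (384x512 bool, what is visible of it) and "pixel" ([column, row] in pixels, amid what is visible of it).
- landmark_of(camera, query): "pixel" ([column, row] in pixels: a listed point, or the origin of a listed thing).
Readings, each from a call of its own:
- read_clock(): time.
- read_joints(): joint angles.
- read_joint_velocities(): joint speeds.
- read_effort(): joint torques, N m.
- read_position(): TCP position.
- read_ee_rot(): TCP orientation.
- read_wrist_force(): force on the tool from outside, world axes, zero at the start.
- read_wrist_torque(): the same for the moment, N m.
- read_gripper_width(): opening from 0.0 (shut) to 1.0 (fully open).
- read_grasp_force(): force on a finger pad.
Only numpy, scipy, OpenCV 4.12 (cv2) and the standard library are available. Lean on these libraries where they do the work, as an engineer would, in place of code of your own. Each camera call takes 0.05 s, during which the arm holds its last target. There are 200 camera calls.

## Task

Sort the donated medicines on the desk: lay the green-banded carton flat in the green tray and the blue-banded carton flat in the blue tray, both the same way up as they lie now, and stand the amber bottle and the white jar upright side by side on the floor of the yellow tray. Set each one down gently rather than dropping it, and leave the cactus and the pen pot standing where they are.

Things in the scene. Friction and masses are not known exactly. Their poses are not given: they have to be found in the camera images.
- green_carton: white medicine carton with a broad green band, loose, lying flat: 90 mm along its x, 46 mm along its y, 24 mm high, 30 to 65 g. Origin: centre of the underside; z up. Its x axis starts within 0.5 rad of the world's x. Rigid, may be gripped across its 46 mm width.
- blue_carton: white medicine carton with a broad blue band, loose, lying flat: 90 mm along its x, 46 mm along its y, 24 mm high, 30 to 65 g. Origin: centre of the underside; z up. Its x axis starts within 0.5 rad of the world's x. Rigid, may be gripped across its 46 mm width.
- amber_bottle: amber glass pill bottle with paper label and white cap, loose, standing upright: body 42 mm in diameter up to 56 mm, cap 36 mm in diameter, 75 mm high in all, 55 to 115 g. Origin: centre of the underside; z is its axis, up. Yaw is of no matter.
- white_jar: white plastic tablet jar with red stripe and red lid, loose, standing upright: 53 mm in diameter, 60 mm high, 60 to 130 g. Origin: centre of the underside; z is its axis, up. Yaw is of no matter.
- green_tray: green plastic tray for the green-banded carton, open on top, fixed to the desk. Outside 135 mm along its x, 160 mm along its y, 30 mm high; walls and floor 4 mm thick (inside 127 x 152 mm). Origin: centre of the underside; z up. Yaw within 0.12 rad of the world's; the three trays stand side by side in any order, about 0.2 m apart.
- blue_tray: blue plastic tray for the blue-banded carton, open on top, fixed to the desk. Outside 135 mm along its x, 160 mm along its y, 30 mm high; walls and floor 4 mm thick (inside 127 x 152 mm). Origin: centre of the underside; z up. Yaw within 0.12 rad of the world's; the three trays stand side by side in any order, about 0.2 m apart.
- yellow_tray: yellow plastic tray for bottles and jars (both go in it, side by side), open on top, fixed to the desk. Outside 135 mm along its x, 160 mm along its y, 30 mm high; walls and floor 4 mm thick (inside 127 x 152 mm). Origin: centre of the underside; z up. Yaw within 0.12 rad of the world's; the three trays stand side by side in any order, about 0.2 m apart.
- cactus: small cactus in a terracotta pot, loose, standing among the medicines; must stay where it is. 70 mm in diameter, 105 mm high, 0.35 kg. Origin: centre of the underside; z up.
- pen_pot: dark steel pot with coloured pens, loose, standing among the medicines; must stay where it is. 66 mm in diameter, pot 75 mm high, pens to about 105 mm, 0.3 kg. Origin: centre of the underside; z up. Items, cactus and pot share six places in any order, no two centres closer than 110 mm.
Things that resemble listed ones, but are neither listed nor needed, are in the scene too. Leave any purple or turquoise look-alike of the blue_carton alone.

How it is judged:
At the end, for the whole second after the job is handed in: Each carton flat in the tray of its colour, amber bottle and white jar upright in the yellow tray: underside less than 9 mm above the tray's underside (its floor is at 4), origin within 45 mm (tray x) and 58 mm (tray y) of its centre, tilt below 0.1 rad, at rest (x of green_carton in the frame of green_tray between -0.045 and 0.045 m and y of green_carton in the frame of green_tray between -0.058 and 0.058 m and z of green_carton in the frame of green_tray between 0 and 0.009 m and angle between each of green_carton, blue_carton, amber_bottle, white_jar's own z axis and vertical below 0.1 rad and linear speed of each of green_carton, blue_carton, amber_bottle, white_jar below 0.02 m/s and angular speed of each of green_carton, blue_carton, amber_bottle, white_jar below 0.3 rad/s and x of blue_carton in the frame of blue_tray between -0.045 and 0.045 m and y of blue_carton in the frame of blue_tray between -0.058 and 0.058 m and z of blue_carton in the frame of blue_tray between 0 and 0.009 m and x of amber_bottle in the frame of yellow_tray between -0.045 and 0.045 m and y of amber_bottle in the frame of yellow_tray between -0.058 and 0.058 m and z of amber_bottle in the frame of yellow_tray between 0 and 0.009 m and x of white_jar in the frame of yellow_tray between -0.045 and 0.045 m and y of white_jar in the frame of yellow_tray between -0.058 and 0.058 m and z of white_jar in the frame of yellow_tray between 0 and 0.009 m); the robot touches nothing.
It fails at once if a medicine is dropped (let go and falling faster than 0.7 m/s, some 25 mm of free fall) ((linear speed of green_carton above 0.7 m/s and contact force between the fingers and green_carton below 0.05 N) or (linear speed of blue_carton above 0.7 m/s and contact force between the fingers and blue_carton below 0.05 N) or (linear speed of amber_bottle above 0.7 m/s and contact force between the fingers and amber_bottle below 0.05 N) or (linear speed of white_jar above 0.7 m/s and contact force between the fingers and white_jar below 0.05 N)).
It fails at once if the cactus is shifted by more than 25 mm or tipped by more than 0.3 rad (distance of cactus from where it was at the start of the episode above 0.025 m or angle between cactus's own z axis and vertical above 0.3 rad).
It fails at once if the pen pot is shifted by more than 25 mm or tipped by more than 0.3 rad (distance of pen_pot from where it was at the start of the episode above 0.025 m or angle between pen_pot's own z axis and vertical above 0.3 rad).
It also fails if it takes over 99 s, if anything falls off the work surface, if the arm or the gripper's body presses on something with over 40 N, if the wrist force passes 120 N, or if a joint passes its speed limit or range.

## Working session

There is one attempt and no reset: what is moved stays moved. The work goes in short steps, each a Python script; the robot and the scene stay as the last script left them, time stands still between calls to the robot, and variables do not carry over. Pictures are saved under pics/ and viewed, at most 14 in all, crops included, and the job is handed in when it is done.

```bash
mkdir -p pics; python3 - <<'E'
from bench import *
import cv2,numpy as np
for n in("top","side"):
    im=snapshot(n); cv2.imwrite(f"pics/{n}0.png",im[:,:,::-1]); c=get_calibration(n)
    print(n,{k:(np.round(v,3).tolist()) for k,v in c.items()})
    for q in("green_carton","blue_carton","amber_bottle","white_jar","green_tray","blue_tray","yellow_tray","cactus","pen_pot"):
        print(q,[(np.round(d["pixel"]).tolist(),round(d["confidence"],2),int(d["pixels"].sum())) for d in trace(n,q)][:4])
print(read_clock(),read_position(),read_ee_rot())
E
```

```text
top {'fx': 349.117, 'fy': 349.117, 'cx': 249.995, 'cy': 193.436, 'cam_to_world': [[-0.001, 0.995, -0.104, 0.355], [-1.0, -0.002, -0.009, 0.024], [-0.009, 0.104, 0.995, 0.937], [0.0, 0.0, 0.0, 1.0]]}
green_carton [([338.0, 208.0], 0.68, 677)]
blue_carton [([238.0, 194.0], 0.75, 637), ([384.0, 286.0], 0.74, 769), ([148.0, 230.0], 0.72, 485)]
amber_bottle [([288.0, 187.0], 0.82, 247)]
white_jar [([148.0, 229.0], 0.55, 404)]
green_tray [([184.0, 126.0], 0.57, 3178)]
blue_tray [([339.0, 129.0], 0.67, 3149)]
yellow_tray [([262.0, 111.0], 0.7, 3158)]
cactus [([182.0, 179.0], 0.78, 611)]
pen_pot [([401.0, 198.0], 0.61, 835)]
side {'fx': 443.444, 'fy': 443.444, 'cx': 258.978, 'cy': 193.342, 'cam_to_world': [[0.753, 0.376, -0.54, -0.241], [-0.658, 0.437, -0.613, -0.732], [0.006, 0.817, 0.576, 0.745], [0.0, 0.0, 0.0, 1.0]]}
green_carton [([319.0, 241.0], 0.69, 738)]
blue_carton [([289.0, 312.0], 0.76, 1004), ([256.0, 190.0], 0.67, 517)]
amber_bottle [([294.0, 202.0], 0.74, 407)]
white_jar [([187.0, 163.0], 0.68, 399)]
green_tray [([270.0, 149.0], 0.96, 1433)]
blue_tray [([366.0, 210.0], 0.66, 2466), ([187.0, 162.0], 0.21, 382)]
yellow_tray [([326.0, 171.0], 0.9, 1811)]
cactus [([234.0, 160.0], 0.6, 604)]
pen_pot [([372.0, 260.0], 0.96, 1173)]
1.0 [ 0.27507222 -0.61638961  0.253305  ] [ 8.01758823e-06 -2.08361594e-01  9.78051863e-01 -1.20110196e-05]
```

View pics/top0.png

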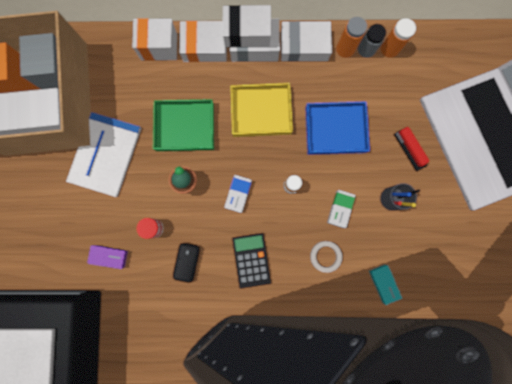

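View pics/side0.png

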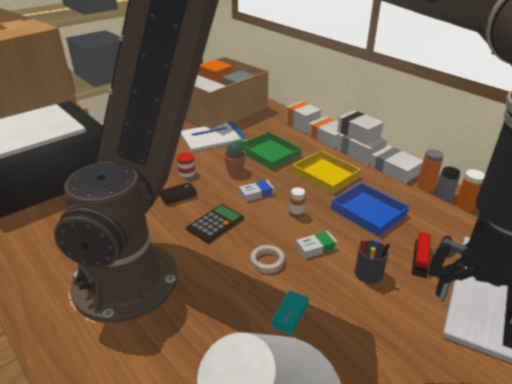

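The top view shows the trays at green (184,126), yellow (262,111) and blue (339,129).

Things that could be mistaken for each item (top view):
- **Blue carton:** white with blue band (238,194). Look-alikes are purple (107,257) and turquoise (386,285).
- **Green carton:** (342,209). The green-screened calculator is at (251,260).
- **Amber bottle:** (294,184). Other bottles stand at the back at (352,38), (375,40) and (400,38).
- **White jar:** red lid (150,228). There is a white roll at (326,257).

I choose (238,194), (342,209), (294,184) and (150,228), and will check them in a crop.

```bash
cat > vis.py <<'E'
from bench import *
import cv2,numpy as np
from scipy.optimize import minimize
def proj(n,P):
    c=get_calibration(n);T=np.linalg.inv(c["cam_to_world"]);p=P@T[:3,:3].T+T[:3,3]
    return np.c_[c["cx"]+c["fx"]*p[:,0]/-p[:,2],c["cy"]+c["fy"]*p[:,1]/p[:,2]]
def box(a,b,h):return np.array([[x,y,z]for x in(-a/2,a/2)for y in(-b/2,b/2)for z in(0,h)])
def cyl(*rz):
    t=np.linspace(0,2*np.pi,24);return np.vstack([np.c_[r*np.cos(t),r*np.sin(t),0*t+z]for r,z in rz])
M=dict(green_carton=box(.09,.046,.024),blue_carton=box(.09,.046,.024),amber_bottle=cyl((.021,0),(.021,.056),(.018,.058),(.018,.075)),
 white_jar=cyl((.0265,0),(.0265,.06)),cactus=cyl((.035,0),(.035,.06)))
for t in("green","blue","yellow"):M[t+"_tray"]=box(.135,.160,.03)
def place(q,p):
    c,s=np.cos(p[3]),np.sin(p[3]);return M[q]@np.array([[c,s,0],[-s,c,0],[0,0,1]])+p[:3]
def sil(n,P,k=4):
    m=np.zeros((384*k,512*k),np.uint8);h=cv2.convexHull(proj(n,P).astype(np.float32))
    cv2.fillConvexPoly(m,np.round((h+.5)*k*16-8).astype(np.int32),1,shift=4)
    return m
def ray0(n,px,z=.02):
    c=get_calibration(n);R=c["cam_to_world"];d=R[:3,:3]@[(px[0]-c["cx"])/c["fx"],-(px[1]-c["cy"])/c["fy"],-1]
    return R[:3,3]+d*(z-R[2,3])/d[2]
def fit(q,masks,freez=True):
    "masks: {camera: bool mask}; fits x,y,z,yaw by silhouette overlap"
    big={n:cv2.resize(m.astype(np.uint8),None,fx=4,fy=4,interpolation=cv2.INTER_NEAREST)for n,m in masks.items()}
    yawed="carton" in q or "tray" in q
    def cost(v):
        p=[v[0],v[1],v[2] if freez else 0,v[3] if yawed else 0];s=0
        for n,b in big.items():
            a=sil(n,place(q,p));s+=1-(a&b).sum()/(a|b).sum()
        return s/len(big)+ (10*max(0,abs(v[3])-.55) if yawed else 0)
    best=None
    n="top" if "top" in masks else "side"
    ys,xs=np.nonzero(masks[n]);g=ray0(n,(xs.mean(),ys.mean()))
    for w in((-.35,0,.35)if "carton" in q else(0,)):
        x0=np.array([g[0],g[1],0,w]);S=np.vstack([x0]+[x0+d for d in np.diag([.01,.01,.01,.12])])
        r=minimize(cost,x0,method="Nelder-Mead",options=dict(initial_simplex=S,maxfev=160,xatol=2e-4,fatol=1e-4))
        if best is None or r.fun<best.fun:best=r
    return best.x,best.fun
E
cat > look.py <<'E'
from vis import *
import json
near={"top":{"blue_carton":(238,194)},"side":{"blue_carton":(256,190),"blue_tray":(366,210)}}
ms={}
for n in("top","side"):
    im=snapshot(n)
    if n=="top":cv2.imwrite("pics/crop0.png",cv2.resize(im[150:250,130:430,::-1],None,fx=2.6,fy=2.6,interpolation=cv2.INTER_CUBIC))
    for q in M:
        L=trace(n,q)
        if L:
            k=near[n].get(q);d=min(L,key=lambda d:np.hypot(*np.subtract(d["pixel"],k))) if k else L[0]
            ms.setdefault(q,{})[n]=d["pixels"]
out={}
for q in M:
    if q not in ms:print(q,"missed");continue
    x,f=fit(q,ms[q]);s=[np.round(fit(q,{n:m},False)[0],4).tolist() for n,m in ms[q].items()] if q!="cactus" else 0
    out[q]=x.tolist();print(q,np.round(x,4),round(f,3),s)
json.dump(out,open("poses.json","w"))
L=ray0("top",(398,198),.075);print("pen pot ~",L)
E
time python3 look.py
```

```text
green_carton [ 0.4106 -0.2061 -0.0014 -0.2811] 0.076 [[0.4101, -0.2058, 0.0391, -0.2826], [0.4097, -0.2071, 0.0296, -0.2828]]
blue_carton [ 0.4512  0.0667 -0.001  -0.2998] 0.069 [[0.4507, 0.0669, 0.0082, -0.2975], [0.4504, 0.0659, 0.0192, -0.3054]]Traceback (most recent call last):
  File "look.py", line 16, in <module>
    x,f=fit(q,ms[q]);s=[np.round(fit(q,{n:m},False)[0],4).tolist() for n,m in ms[q].items()] if q!="cactus" else 0
        ~~~^^^^^^^^^
  File "vis.py", line 36, in fit
    r=minimize(cost,x0,method="Nelder-Mead",options=dict(initial_simplex=S,maxfev=160,xatol=2e-4,fatol=1e-4))
    res = _minimize_neldermead(fun, x0, args, callback, bounds=bounds,
                               **options)
    fxcc = func(xcc)
    fx = function(np.copy(x), *(wrapper_args + args))
  File "vis.py", line 29, in cost
    a=sil(n,place(q,p));s+=1-(a&b).sum()/(a|b).sum()
  File "vis.py", line 16, in sil
    m=np.zeros((384*k,512*k),np.uint8);h=cv2.convexHull(proj(n,P).astype(np.float32))
                                                        ~~~~^^^^^
  File "vis.py", line 5, in proj
    c=get_calibration(n);T=np.linalg.inv(c["cam_to_world"]);p=P@T[:3,:3].T+T[:3,3]
ValueError: time passes only in moves, steps and waits

real	0m20.696s
user	0m13.333s
sys	0m4.330s
```

```bash
sed -i 's/^import cv2,numpy as np/import cv2,numpy as np,functools\nget_calibration=functools.lru_cache(None)(get_calibration)/' vis.py; time python3 look.py
```

```text
green_carton [ 4.101e-01 -2.062e-01 -4.000e-04 -3.038e-01] 0.051 [[0.4108, -0.2067, 0.0088, -0.3201], [0.4088, -0.2061, 0.0115, -0.3009]]
blue_carton [ 0.4511  0.0672 -0.002  -0.2915] 0.084 [[0.4512, 0.0668, 0.0057, -0.3039], [0.4491, 0.0651, -0.01, -0.2883]]
amber_bottle [ 0.4726 -0.0754 -0.0014  0.0841] 0.067 [[0.4721, -0.0751, -0.0003, 0.0726], [0.4723, -0.0764, 0.0112, 0.2686]]
white_jar [ 0.3599  0.2938 -0.0005  0.1032] 0.087 [[0.36, 0.2933, -0.0001, 0.1248], [0.3604, 0.2946, 0.0068, 0.2755]]
cactus [0.486  0.2117 0.0047 0.085 ] 0.195 0
green_tray [ 0.638   0.2142 -0.0007  0.0235] 0.049 [[0.6375, 0.2134, 0.0051, 0.0246], [0.6378, 0.2142, -0.0183, 0.0152]]
blue_tray [ 0.63   -0.1989 -0.0025  0.0382] 0.036 [[0.6295, -0.1991, 0.0048, 0.0411], [0.6268, -0.1998, -0.0115, 0.0369]]
yellow_tray [0.6769 0.0043 0.0053 0.0534] 0.514 [[0.6789, 0.004, 0.0049, 0.0525], [0.5448, 0.2355, 0.0104, -0.5392]]
pen pot ~ [ 0.43269767 -0.33377666  0.075     ]
real	0m30.619s
user	0m20.998s
sys	0m7.814s
```

View pics/crop0.png

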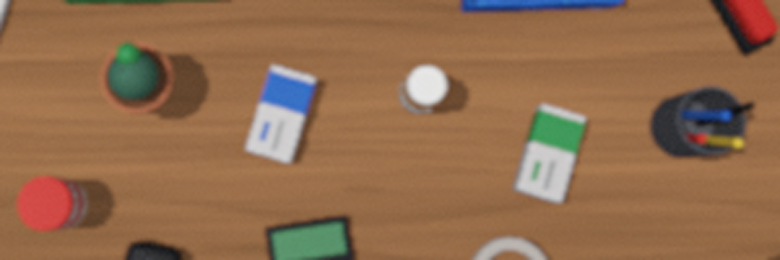

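The crop confirms the choice: blue band at (283,90), green band at (555,130), white cap at (427,85), red lid at (45,203). The z fitted from both views is near 0 for every item. The yellow tray's side mask was bad, so I use the top fit there. First pick: the blue carton.

```bash
cat > arm.py <<'E'
from bench import *
import numpy as np,json
from scipy.spatial.transform import Rotation as Ro
P=json.load(open("poses.json"));P["yellow_tray"]=[.6788,.004,0,.0525]
def quat(psi):  # tool z down, tool y at angle psi
    y=np.array([np.cos(psi),np.sin(psi),0]);z=np.array([0,0,-1.])
    return np.roll(Ro.from_matrix(np.c_[np.cross(y,z),y,z]).as_quat(),1)
def orient(pos,psi):
    c=[(q,inverse_kinematics(pos,q)) for q in(quat(psi),quat(psi+np.pi))]
    c=[(q,j) for q,j in c if j is not None]
    return min(c,key=lambda t:abs(t[1][5]))[0]
HI=.21
def st(msg):print(msg,"t",round(read_clock(),1),"p",np.round(read_position(),4),"F",np.round(read_wrist_force(),1),"w",round(read_gripper_width(),3),"g",round(read_grasp_force(),1),flush=True)
def pick(x,y,psi,z,opening,effort=30):
    up=np.array([x,y,HI]);q=orient(up,psi)
    gripper_to(opening,effort);move_ptp(up,q);move_straight([x,y,z+.04],.2);move_straight([x,y,z],.06);st("down")
    gripper_to(0,effort);st("grip");move_straight([x,y,z+.03],.08);st("lift");move_straight(up,.25)
def put(x,y,psi,z,opening):
    up=np.array([x,y,HI]);cand=[quat(psi),quat(psi+np.pi)];c=read_ee_rot()
    q=max(cand,key=lambda a:abs(np.dot(a,c)))   # same way round as in the hand
    move_ptp(up,q);move_straight([x,y,z+.04],.2);move_straight([x,y,z],.04);st("set")
    gripper_to(opening);st("open");move_straight([x,y,z+.05],.1);move_straight(up,.25)
def tray(t,dx,dy):
    x,y,_,w=P[t];return x+dx*np.cos(w)-dy*np.sin(w),y+dx*np.sin(w)+dy*np.cos(w),w
E
python3 - <<'E'
from arm import *
x,y,_,w=P["blue_carton"];pick(x,y,w+np.pi/2,.024,.75);st("up")
E
```

```text
down t 7.4 p [0.4512 0.0672 0.0241] F [-0.4 -0.6  0.1] w 0.749 g 0.0
grip t 7.7 p [0.4514 0.0673 0.0245] F [-1.1 -0.1  4.4] w 0.53 g 31.2
lift t 8.2 p [0.451  0.0672 0.054 ] F [ 0.3  0.6 -0.6] w 0.528 g 30.7
up t 9.0 p [0.4504 0.0669 0.209 ] F [-0.8  0.4 -0.7] w 0.53 g 30.8
```

```bash
python3 - <<'E'
from arm import *
x,y,w=tray("blue_tray",0,0);put(x,y,w+np.pi/2,.0292,.72)
x,y,_,w=P["green_carton"];pick(x,y,w+np.pi/2,.0255,.75);st("up")
x,y,w=tray("green_tray",0,0);put(x,y,w+np.pi/2,.0307,.72)
import cv2
for n in("top","side"):cv2.imwrite(f"pics/{n}1.png",snapshot(n)[:,:,::-1])
E
```

```text
set t 12.2 p [ 0.6302 -0.1989  0.0295] F [-0.5 -0.5  0.3] w 0.528 g 30.8
open t 12.5 p [ 0.6301 -0.1988  0.0294] F [-0.2  0.3 -0.2] w 0.715 g 0.0
down t 16.6 p [ 0.4102 -0.2062  0.0256] F [-0.4  0.4  0.6] w 0.746 g 0.0
grip t 16.9 p [ 0.4104 -0.2062  0.026 ] F [-0.4  1.1  5.1] w 0.531 g 31.2
lift t 17.4 p [ 0.41   -0.2061  0.0555] F [ 0.5 -0.5 -0.6] w 0.535 g 30.7
up t 18.2 p [ 0.4094 -0.206   0.209 ] F [ 1.2  0.2 -1.1] w 0.535 g 30.7
set t 21.9 p [0.6382 0.2143 0.0309] F [ 0.1 -0.3 -1.1] w 0.532 g 30.7
open t 22.2 p [0.6381 0.2143 0.0309] F [-0.4 -0.3  0.2] w 0.722 g 0.0
```

View pics/side1.png

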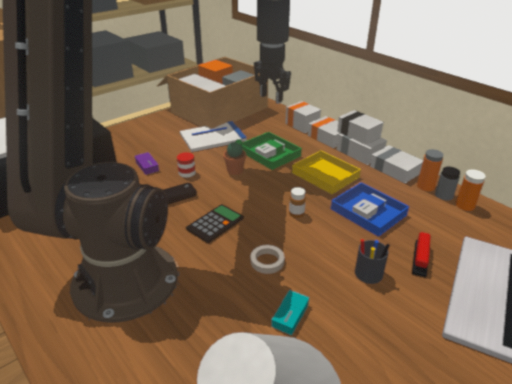

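The side view shows the green carton flat in the green tray (270,149) and the blue carton flat in the blue tray (366,209). The bottle, jar, cactus and pot have not moved. Next I check the yellow tray with both views, then move the bottle and the jar.

```bash
python3 - <<'E'
from vis import *
from arm import *
ms={}
for n in("top","side"):
    snapshot(n);L=trace(n,"yellow_tray")
    for d in L[:1]:print(n,np.round(d["pixel"]),d["confidence"]);ms[n]=d["pixels"]
v,f=fit("yellow_tray",ms);print(np.round(v,4),f)
assert f<.12 and np.hypot(*(v[:2]-P["yellow_tray"][:2]))<.006
P["yellow_tray"]=v.tolist();json.dump(P,open("poses2.json","w"))
x,y,_,_=P["amber_bottle"];w=P["yellow_tray"][3]
pick(x,y,w,.034,.75);st("up")
x,y,w=tray("yellow_tray",0,-.036);put(x,y,w,.0392,.66)
for n in("top","side"):cv2.imwrite(f"pics/{n}2.png",snapshot(n)[:,:,::-1])
E
```

```text
top [261. 108.] 0.89
side [325. 172.] 0.62
[ 0.6819  0.0042 -0.0018  0.028 ] 0.03982459801870103
down t 27.0 p [ 0.4727 -0.0754  0.034 ] F [-0.  -0.9  0.8] w 0.749 g 0.0
grip t 27.3 p [ 0.4728 -0.0753  0.0345] F [-0.7  0.5  5.2] w 0.488 g 30.3
lift t 27.8 p [ 0.4725 -0.0753  0.064 ] F [ 0.4  0.3 -0.2] w 0.485 g 30.3
up t 28.6 p [ 0.472  -0.0753  0.2092] F [-0.7  0.  -0.9] w 0.486 g 30.3
set t 31.4 p [ 0.6831 -0.0317  0.0395] F [0.1 0.5 0.4] w 0.491 g 30.3
open t 31.7 p [ 0.6831 -0.0317  0.0395] F [ 0.  -0.4 -0.8] w 0.662 g 0.0
```

View pics/side2.png

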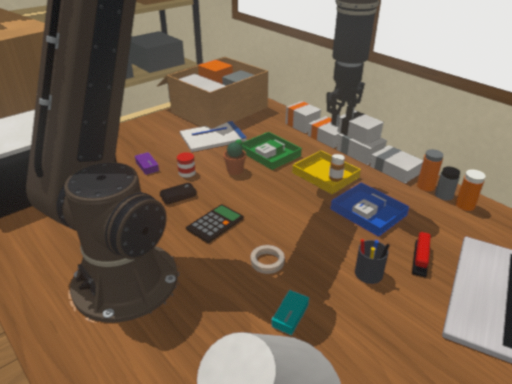

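The bottle stands upright in the yellow tray at (337,166), and nothing else has changed. Next the jar, after which I measure everything again.

```bash
python3 - <<'E'
from vis import *
from arm import *
P.update(json.load(open("poses2.json")))
x,y,_,_=P["white_jar"];w=P["yellow_tray"][3]
pick(x,y,w,.038,.86);st("up")
x,y,w=tray("yellow_tray",0,.036);put(x,y,w,.0432,.77)
move_ptp([.275,-.5,.3],quat(np.pi/2-1)) 
st("away")
for n in("top","side"):
    im=snapshot(n);r=(slice(70,240),slice(120,430)) if n=="top" else (slice(120,300),slice(160,420))
    cv2.imwrite(f"pics/{n}3.png",cv2.resize(im[r][:,:,::-1],None,fx=2.5,fy=2.5,interpolation=cv2.INTER_CUBIC))
L0=dict(blue_carton="blue_tray",green_carton="green_tray",amber_bottle="yellow_tray",white_jar="yellow_tray",cactus=None)
for q,t in L0.items():
    ms={}
    for n in("top","side"):
        g=proj(n,np.array([P[t][:3] if t else P[q][:3]])+[0,0,.02])[0]
        L=[d for d in trace(n,q) if np.hypot(*(d["pixel"]-g))<40]
        if L:ms[n]=L[0]["pixels"]
    if not ms:print(q,"missed");continue
    v,f=fit(q,ms)
    if t:
        d=v[:2]-P[t][:2];c,s=np.cos(P[t][3]),np.sin(P[t][3]);print(q,list(ms),"in tray",np.round([c*d[0]+s*d[1],c*d[1]-s*d[0],v[2],v[3]],4),round(f,3))
    else:print(q,np.round(v,4),"was",np.round(P[q],4))
E
```

```text
down t 36.7 p [0.36   0.2939 0.0381] F [ 0.7 -0.9 -0.2] w 0.861 g 0.0
grip t 37.0 p [0.3601 0.2941 0.0385] F [-1.5 -0.5  4.1] w 0.61 g 30.8
lift t 37.5 p [0.3598 0.2937 0.0679] F [ 0.4 -0.7 -0.9] w 0.608 g 31.5
up t 38.2 p [0.3595 0.2933 0.2092] F [-0.6 -0.7 -1.8] w 0.611 g 31.6
set t 41.7 p [0.6811 0.0403 0.0435] F [ 0.7 -0.2 -1. ] w 0.611 g 31.6
open t 42.0 p [0.6811 0.0403 0.0435] F [ 0.7  0.3 -0.6] w 0.771 g 0.0
away t 45.7 p [ 0.2756 -0.4998  0.2998] F [-0.3 -1.3 -0.4] w 0.773 g 0.0
blue_carton ['top', 'side'] in tray [0.003  0.0006 0.0013 0.0595] 0.157
green_carton ['top', 'side'] in tray [0.0008 0.0023 0.0029 0.021 ] 0.083
amber_bottle ['top', 'side'] in tray [ 0.0006 -0.0365  0.0041  0.1182] 0.077
white_jar ['top', 'side'] in tray [0.0013 0.0347 0.005  0.1185] 0.075
cactus [0.4842 0.208  0.0089 0.0458] was [0.486  0.2117 0.0047 0.085 ]
```

View pics/side3.png

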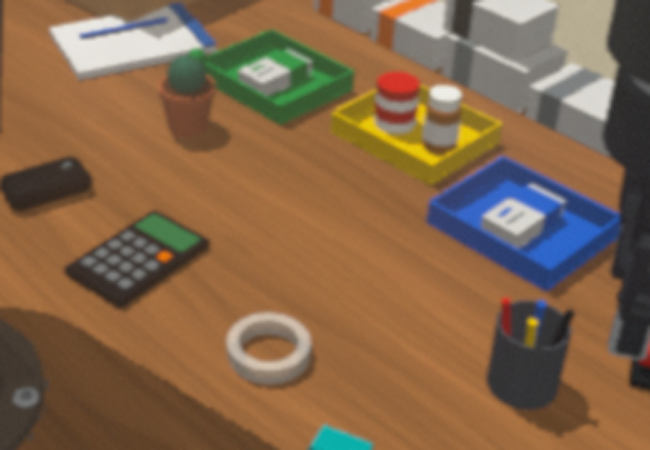

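View pics/top3.png

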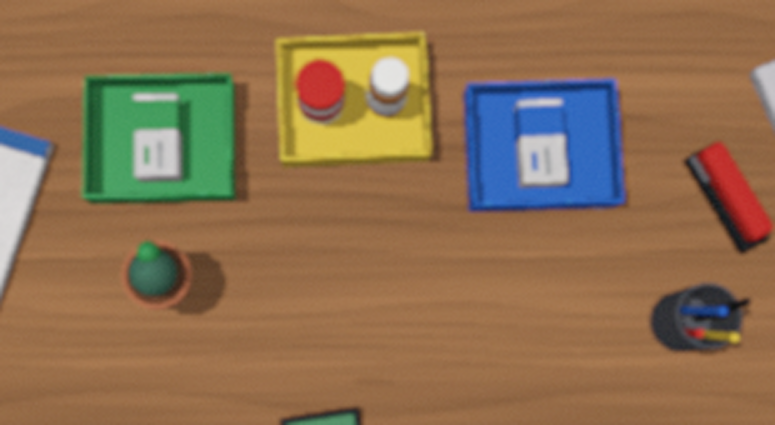

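Both crops show the cartons flat and centred in their trays: green at (157,135) and blue at (542,142) in the top crop. The jar (320,88) and bottle (388,85) stand upright in the yellow tray. The cactus and pen pot are where they were, and the arm is clear.

```bash
python3 -c "
from bench import *
hold(.3);print(hand_in(),read_clock())"
```

```text
the job is handed in; nothing more can be done
the job is handed in; nothing more can be done
```

I handed the job in after about 46 s on the robot's clock, without seeing a verdict: both cartons lie flat in their own trays, the bottle and jar stand side by side in the yellow tray, all within 3 mm of where I aimed by camera, and the cactus and pen pot stand where they were.

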